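# Refill a spray can: dose on the pump plate, hold down in the charging cradle

## Task

Refill the short spray can at the bench filling station. First take it by its body and press it, upright and centred, fully down on the flat sprung plate of the product pump for one whole stroke, lift it off so that the plate comes back up, then set it into the sprung ring cradle of the air charging head and press the cradle fully down. Finish there while still gripping the can and holding the cradle fully down (do not let go or ease off), and leave the other cans and the pot where they stand.

Things in the scene. Friction and masses are not known exactly. Their poses are not given: they have to be found in the camera images.
- refill_can: The short cream aerosol can, standing upright: 59 mm diameter, 153 mm tall in all; straight body to about 120 mm, shoulder to 139 mm, 12 mm wide spray nipple on top. 0.17 to 0.34 kg. Origin: centre of its flat foot, z up its axis. Hold it round the body, from above, firmly (50 N or more) so that it does not slip when pressed against a spring.
- dosing_unit: Product pump, fixed to the worktop: round aluminium flange of 104 mm diameter and 8 mm thick with a sprung flat plate on its barrel (a wide cap that slides over it); inlet fitting at the back (+x of its own frame, to 85 mm from the axis, at most 30 mm high). It may stand to the left or to the right of the charging head. Origin: on the worktop, on the pump's axis.
- plate_top (a point): Centre of the top face of the pump's sprung plate (73 mm diameter, flat, rubber-faced, the face 67 mm wide), 50 mm above the worktop when up; moves down with the plate.
- dosing_plate (a joint): Stroke of the sprung plate in m: 0 is up, 0.012 is fully down against its stop. Takes 7 N to start and about 15 N to be fully down; springs back up by itself.
- charging_head: Air charging head, fixed to the worktop: square dark steel base 104 mm wide and 8 mm thick, four guide bolts with coil springs at the corners, heads 48 mm above the worktop, carrying a plate with an upright ring (the cradle); small round pressure gauge and inlet fitting at its back (+x of its own frame, at most 72 mm high, to 90 mm from the axis). Origin: on the worktop, on the cradle's axis.
- cradle_floor (a point): Centre of the cradle's floor, on which the can's foot stands, 42 mm above the worktop when up; moves down with the cradle. Round it stands the steel ring: bore 63 mm over the lowest 14 mm, then flaring to a 78 mm mouth at the rim 24 mm above the floor.
- charging_cradle (a joint): Stroke of the sprung cradle in m: 0 is up, 0.014 is fully down against its stop. Takes 8 N to start and about 18 N to be fully down; springs back up as soon as it is let go.
- tall_spray: Bystander: tall white and green aerosol can, 66 mm diameter, 205 mm tall. Origin: centre of its foot. Leave it alone.
- tin: Bystander: blue and red tin with a screw cap, 64 mm diameter, 139 mm tall. Origin: centre of its foot. Leave it alone.
- pot: Bystander: open white plastic pot, 64 mm diameter, 56 mm tall. Origin: centre of its foot. Leave it alone.

How it is judged:
On the way, in this order (a step that is already met when the one before it is completed fails the run):
1. the held can, upright and centred, presses the pump's plate fully down (z of the grasp point in the frame of refill_can below 0.15 m and contact force between the fingers and refill_can above 3 N and angle between refill_can's own z axis and vertical below 0.1 rad and horizontal distance between refill_can and plate_top below 0.012 m and contact force between refill_can and dosing_unit above 5 N and value of joint dosing_plate above 0.01 m), for 0.2 s.
2. the can is lifted off and the plate is back up (value of joint dosing_plate below 0.002 m and z of refill_can in the frame of plate_top above 0.01 m), for 0.1 s.
At the end, for the whole second after the job is handed in: The gripped can stands upright (0.1 rad) in the cradle, foot on its floor (3 mm), centred (4 mm), at rest, pressing with over 8 N, the cradle within 2.5 mm of full stroke; pump plate up; other cans and pot within 30 mm of their start and upright (z of the grasp point in the frame of refill_can below 0.15 m and contact force between the fingers and refill_can above 3 N and angle between refill_can's own z axis and vertical below 0.1 rad and horizontal distance between refill_can and cradle_floor below 0.004 m and z of refill_can in the frame of cradle_floor between -0.003 and 0.003 m and value of joint charging_cradle above 0.0115 m and contact force between refill_can and charging_head above 8 N and value of joint dosing_plate below 0.002 m and linear speed of refill_can below 0.02 m/s and distance of each of tall_spray, tin, pot from where it was at the start of the episode below 0.03 m and angle between each of tall_spray, tin, pot's own z axis and vertical below 0.2 rad); the arm keeps its last pose, push and grip.
It fails at once if the tall spray can is knocked over or pushed away (more than 30 mm) (distance of tall_spray from where it was at the start of the episode above 0.03 m or angle between tall_spray's own z axis and vertical above 0.3 rad).
It fails at once if the tin is knocked over or pushed away (more than 30 mm) (distance of tin from where it was at the start of the episode above 0.03 m or angle between tin's own z axis and vertical above 0.3 rad).
It fails at once if the pot is knocked over or pushed away (more than 30 mm) (distance of pot from where it was at the start of the episode above 0.03 m or angle between pot's own z axis and vertical above 0.3 rad).
It also fails if it takes over 51 s, if anything falls off the work surface, if the arm or the gripper's body presses on something with over 40 N, if the wrist force passes 120 N, or if a joint passes its speed limit or range.

## Robot

A 6-joint arm with a two-finger parallel gripper is mounted at the origin on a cart in front of the work surface, level with it; the furniture and walls round the work are solid. World frame = base frame: x ahead of the robot, y to its left, z up, the work surface at z = 0. Lengths are in m, angles in rad, forces in N, time in s.
With the tool pointing down it reaches from about 0.425 to 0.95 m from the base axis. Payload 14.7 kg.
Tool frame: the origin (TCP) lies midway between the tips of the shut fingers; the grasp point (between the pads) lies 19 mm behind it (env.hold_point_z is the distance from the TCP to the grasp point, in m); z points along the fingers, y is the line along which they close (so a half turn about z gives the same grasp; the last joint's range is limited). The gripper opens to 85 mm and grips with 20 to 120 N. Pads are 22 mm wide; open, the fingers measure 114 mm over their backs; the gripper's body (76 mm by 85 mm) begins 54 mm behind the grasp point. The pads swing forward as they close: fully open they stand 13 mm farther back than shut.
Start: joints at [-1.157, 0.48, 1.596, -0, 1.065, -0.047], TCP at [0.289, -0.582, 0.231] pointing down, gripper open.
Joint ranges: [-2.75, 2.75], [-0.82, 2.05], [0.23, 2.67], [-1.56, 4.7], [0.09, 2.69], [-2.92, 2.92]. Speed limits (rad/s): [1.89, 1.89, 2.39, 3.01, 3.01, 3.01].

## Interface

Orientations are given as a rotation vector (axis times angle).
In Python, from station import env gives the robot as it stands.
- The arm moves only by the shell command python3 -m inch 'ROWS' [OPENING] [FORCE]. ROWS is JSON, a list of rows, each a list of 6 numbers: the shift along the tool's x, y, z normalised to -1 to 1, where 1 is 0.5 m, then the turn, a rotation vector about the tool's x, y, z normalised to -1 to 1, where 1 is 180 degrees. A call has 1 to 8 rows; each row is the pose to reach, as a shift and turn from the pose commanded when the call began, along the tool's axes at that moment, turning the shorter way round; what a row does not reach only later rows make up. A row lasts 1/10 s, in which the tool goes at most 50 mm and 8.59 degrees, less where a joint would pass 70% of its speed; a pose out of reach is approached as far as the arm can. A call with a number of a shift or a turn outside -1 to 1 is refused whole. A call with a gripper value outside its range is refused whole. OPENING is the opening, from -1 (shut) to 1 (fully open), set as the call begins (- or left out, the last holds). The fingers move at their own pace and stop on an object; FORCE is the grip in N (left out, the last holds). Time passes only in rows, so rows that repeat a pose let the fingers close. It gives the time, the measured TCP pose, the force, the opening and the grip force at its end, in the units of the state.
- env.get_obs(): the state, without advancing time (a new reading comes with each control period).
- env.grab_frame(name): name is "scene" or "top"; returns the picture (480x640x3 uint8, red, green, blue); there is no depth.
- env.camera_params(name): a dict with "fx", "fy", "cx", "cy" (pixels), "k1" (the pictures are not rectified: a ray, as slopes to the right and down, at radius r is drawn at 1 + k1 r^2 times it, then the intrinsics apply), "R" (3x3) and "t" (3): a world point X has camera coordinates R X + t. Camera axes: x right, y down, z forward; pixel columns grow to the right and rows downward; lengths in m; the calibration is good to about 2 mm. A picture is of the moment at which its call begins. camera_params takes no time and is no camera call.
- env.hand_in(): hands the job in; it is judged then, once.
Trained networks look in the newest picture that a camera, given by its name, has taken for a name from the list of things; names that differ only in an ending like _2 or _b are one class to them, and where a whole thing is asked for, a point or a joint stands for the part that bears it (a point fixed in the world has none). Each returns a list of dicts, best first, with "conf" (0 to 1); they miss things now and then, are a little off and sometimes report something else, mostly with a low value. They report only what shows in the picture. A call takes as long as a camera call.
- env.silhouettes(target, camera): "pixels" (480x640 bool, what is visible of it) and "centre" ([column, row] in pixels, amid what is visible of it).
- env.spot_point(target, camera): "centre" ([column, row] in pixels: a listed point, or the origin of a listed thing).
The state is a dict: "time": time; "joints": joint angles; "qvel": joint speeds; "joint_efforts": joint torques, N m; "eef_pos": TCP position; "eef_rot": TCP orientation; "force": force on the tool from outside, world axes, zero at the start; "wrist_torque": the same for the moment, N m; "width": finger opening in m; "gripper_force": force on a finger pad.
Only numpy, scipy, OpenCV 4.12 (cv2) and the standard library are available. Lean on these libraries where they do the work, as an engineer would, in place of code of your own. Each camera call takes 0.05 s, during which the arm holds its last target. There are 200 camera calls.

## Working session

There is one attempt and no reset: what is moved stays moved. The work goes in short steps, Python scripts to look and compute and a shell command to move; the robot and the scene stay as the last step left them, time stands still between calls to the robot, and variables do not carry over. Pictures are saved under pics/ and viewed, at most 10 in all, crops included, and the job is handed in when it is done.

```bash
ls; mkdir -p pics
cat > h.py <<'E'
import numpy as np, cv2
from scipy.spatial.transform import Rotation as Ro
from station import env
def ray(cam,px):
    p=env.camera_params(cam); d=np.array([(px[0]-p["cx"])/p["fx"],(px[1]-p["cy"])/p["fy"]])
    u=d.copy()
    for _ in range(20): u=d/(1+p["k1"]*(u@u))
    R=np.array(p["R"]);t=np.array(p["t"])
    return -R.T@t, R.T@np.array([u[0],u[1],1.])
def onz(cam,px,z):
    o,d=ray(cam,px); return o+d*(z-o[2])/d[2]
def tri(pa,pb):  # nearest point of two rays (scene, top) and gap
    A=[];b=[];rs=[ray(*pa),ray(*pb)]
    for o,d in rs:
        d=d/np.linalg.norm(d);P=np.eye(3)-np.outer(d,d);A.append(P);b.append(P@o)
    x=np.linalg.solve(A[0]+A[1],b[0]+b[1])
    return x,[float(np.linalg.norm(P@x-q)) for P,q in zip(A,b)]
def rel(target,rot=None):
    "row numbers to reach TCP target from now"
    s=env.get_obs();R=Ro.from_rotvec(s["eef_rot"])
    out=R.inv().apply(np.array(target)-s["eef_pos"])/0.5
    tr=(R.inv()*rot).as_rotvec()/np.pi if rot is not None else np.zeros(3)
    return np.round(np.r_[out,tr],4)
E
cat > m.py <<'E'
from h import *
np.set_printoptions(precision=4,suppress=True)
ims=[]
for c in("scene","top"):
    im=env.grab_frame(c); ims.append(im); cv2.imwrite(f"pics/{c}0.png",im[:,:,::-1])
    p=env.camera_params(c); print(c,-np.array(p["R"]).T@p["t"],p["fx"])
Z=dict(refill_can=0,dosing_unit=0,plate_top=.05,charging_head=0,cradle_floor=.042,tall_spray=0,tin=0,pot=0)
for n,z in Z.items():
    for c in("scene","top"):
        for r in env.spot_point(n,c)[:2]: print(n,c,round(r["conf"],2),np.round(r["centre"],1),onz(c,r["centre"],z))
s=env.get_obs();print(s["time"],s["eef_pos"],s["eef_rot"],s["width"],env.hold_point_z,Ro.from_rotvec(s["eef_rot"]).as_matrix())
E
python3 m.py
```

```text
pics
scene [-0.1356  0.5774  0.8515] 556.7814055570522
top [ 0.5391 -0.1084  0.9049] 447.45502507500225
refill_can scene 0.72 [358.9 278.5] [ 0.4577 -0.1384  0.    ]
refill_can top 0.86 [331.3 300. ] [ 0.4636 -0.1357  0.    ]
dosing_unit scene 0.62 [334.9 231.5] [ 0.6161 -0.2225  0.    ]
dosing_unit top 0.72 [314.4 186.3] [ 0.6947 -0.1049  0.    ]
dosing_unit top 0.6 [375.1 223.6] [ 0.617  -0.2272  0.    ]
plate_top scene 0.95 [339.7 215.4] [ 0.6088 -0.2298  0.05  ]
plate_top top 0.95 [376.1 221.9] [ 0.6159 -0.2226  0.05  ]
plate_top top 0.64 [237.5 234.1] [0.5961 0.0433 0.05  ]
charging_head scene 0.81 [259.5 288. ] [0.5884 0.0435 0.    ]
charging_head top 0.69 [238.5 238.1] [0.5913 0.0502 0.    ]
cradle_floor scene 0.59 [255.2 271.7] [0.5987 0.044  0.042 ]
cradle_floor top 0.82 [239.4 235.2] [0.5945 0.041  0.042 ]
cradle_floor top 0.72 [315.6 186.9] [ 0.6863 -0.1073  0.042 ]
tall_spray scene 0.87 [229.8 345.1] [0.5021 0.192  0.    ]
tall_spray top 0.78 [170.5 280.9] [0.5067 0.1889 0.    ]
tall_spray top 0.59 [237.5 233.1] [0.6015 0.0521 0.    ]
tin top 0.59 [472.  269.3] [ 0.5209 -0.4244  0.    ]
pot scene 0.73 [279.3 236.7] [ 0.6959 -0.1084  0.    ]
pot top 0.8 [315.  184.3] [ 0.6988 -0.1061  0.    ]
pot top 0.59 [471.7 269.3] [ 0.521  -0.4237  0.    ]
0.9 [ 0.289  -0.5822  0.2313] [ 3.0586  0.7174 -0.    ] 0.08551652541938971 0.0187 [[ 0.8957  0.4446 -0.    ]
 [ 0.4446 -0.8957 -0.    ]
 [-0.      0.     -1.    ]]
```

View pics/top0.png

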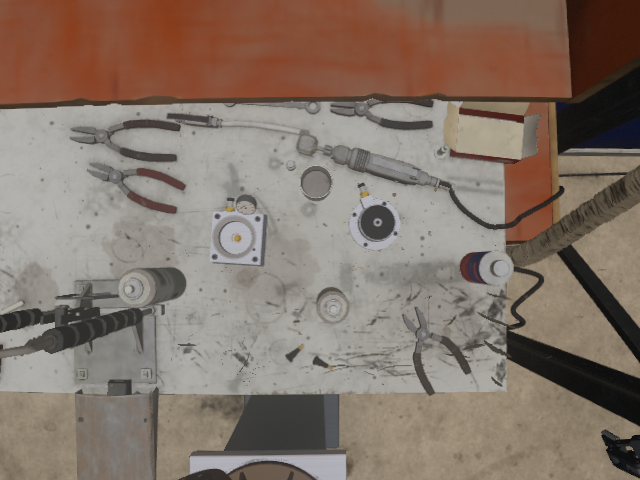

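View pics/scene0.png

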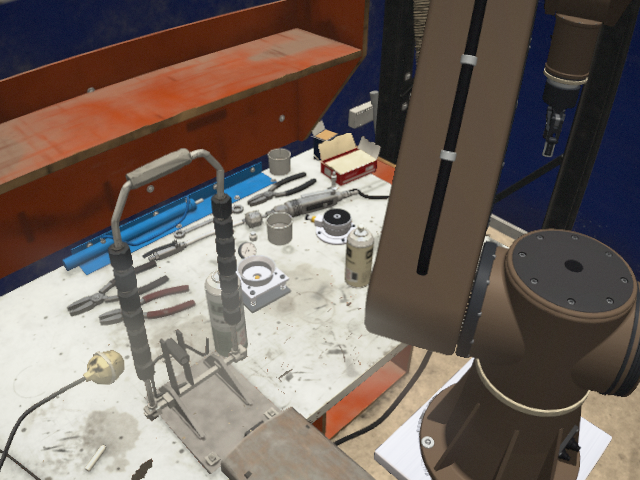

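The top view shows the can at (332,305), pump plate (377,222), cradle (237,240), pot (316,182), tin (485,268) and tall spray (150,287). The scene view agrees. Next I refine the three positions that matter.

```bash
cat > m2.py <<'E'
from h import *
import sys
np.set_printoptions(precision=4,suppress=True)
def proj(c,X):
    p=env.camera_params(c);x=X@np.array(p["R"]).T+p["t"];u=x[:,:2]/x[:,2:];u=u*(1+p["k1"]*(u**2).sum(1,keepdims=True))
    return u*[p["fx"],p["fy"]]+[p["cx"],p["cy"]]
th=np.linspace(0,2*np.pi,60)
def circ(c,x,y,z,d): return proj(c,np.c_[x+d/2*np.cos(th),y+d/2*np.sin(th),0*th+z])
if __name__=="__main__":
  E=dict(can=(.461,-.137),pump=(.6145,-.2265),crad=(.5955,.0435))
  C=dict(can=[(0,59),(.120,59),(.153,12)],pump=[(.05,73),(.05,67),(.008,104)],crad=[(.066,78),(.042,63)])
  rows=[]
  for c in("top","scene"):
    im=env.grab_frame(c)[:,:,::-1].copy()
    tiles=[]
    for n,(x,y) in E.items():
        u0=proj(c,np.array([[x,y,.06]]))[0].round().astype(int);h=33
        t=cv2.resize(im[u0[1]-h:u0[1]+h,u0[0]-h:u0[0]+h],None,fx=4,fy=4,interpolation=cv2.INTER_CUBIC)
        for (z,d),col in zip(C[n],[(0,0,255),(0,255,0),(255,0,0)]):
            q=((circ(c,x,y,z,d/1000)-(u0-h)+.5)*4)
            cv2.polylines(t,[q.round().astype(int)],True,col,1)
        tiles.append(t)
    rows.append(np.hstack(tiles))
  cv2.imwrite("pics/ref.png",np.vstack(rows))
  for n in("refill_can","plate_top","cradle_floor"):
    for c in("top","scene"):
      for r in env.silhouettes(n,c)[:1]:
        ys,xs=np.nonzero(r["pixels"]);print(n,c,r["conf"],r["centre"],len(xs),xs.min(),xs.max(),ys.min(),ys.max())
E
python3 m2.py
```

```text
refill_can top 0.66 [333.0, 304.8] 1005 315 348 287 324
refill_can scene 0.69 [358.9, 256.1] 1484 344 373 225 287
plate_top top 0.96 [373.9, 221.9] 1075 357 394 205 241
plate_top scene 0.83 [337.2, 221.4] 642 322 350 207 233
cradle_floor top 0.96 [232.7, 238.0] 2414 210 263 211 264
cradle_floor scene 0.85 [257.4, 272.5] 1499 236 289 255 301
```

View pics/ref.png

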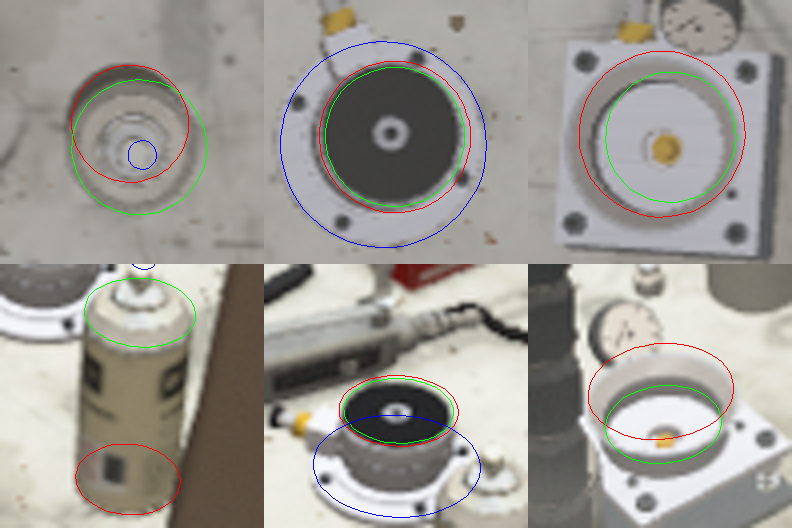

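```bash
python3 -m inch '[[0.7065,-0.6452,0,0,0,0],[0.7065,-0.6452,0,0,0,0],[0.7065,-0.6452,0,0,0,0],[0.7065,-0.6452,0,0,0,0],[0.7065,-0.6452,0,0,0,0],[0.7065,-0.6452,0,0,0,0],[0.7065,-0.6452,0,0,0,0],[0.7065,-0.6452,0,0,0,0]]' 1 60
python3 -c "
from h import *
print(rel([.462,-.136,.231]),env.get_obs()['joints'])"
```

```text
time: 2.1
eef_pos: [0.4341, -0.2074, 0.2316]
eef_rot: [3.058, 0.717, 0.001]
force: [0.9, -1.3, 0.2]
width: 0.0855
gripper_force: 0.0
[ 0.1135 -0.1032  0.0012  0.      0.      0.    ] [-5.08831808e-01  2.43767808e-01  1.97241597e+00  1.16459716e-05
  9.24683284e-01  6.01442436e-01]
```

```bash
python3 -m inch '[[0.1135,-0.1032,0,0,0,0],[0.1135,-0.1032,0,0,0,0],[0.1135,-0.1032,0,0,0,0],[0.1135,-0.1032,0,0,0,0],[0.1135,-0.1032,0,0,0,0]]'
python3 -c "
from h import *
print(rel([.462,-.136,.088],Ro.from_rotvec([3.0586,.7174,0])))"
```

```text
time: 2.6
eef_pos: [0.4613, -0.1385, 0.2313]
eef_rot: [3.059, 0.717, -0.0]
force: [-0.9, -0.5, 0.8]
width: 0.0852
gripper_force: 0.0
[ 3.400e-03 -3.900e-03  2.867e-01  1.000e-04  0.000e+00 -1.000e-04]
```

```bash
python3 -m inch '[[0.003,-0.0035,0.08,0,0,0],[0.003,-0.0035,0.16,0,0,0],[0.003,-0.0035,0.22,0,0,0],[0.003,-0.0035,0.26,0,0,0],[0.003,-0.0035,0.286,0,0,0],[0.003,-0.0035,0.286,0,0,0],[0.003,-0.0035,0.286,0,0,0]]'
python3 -c "
from h import *
print(rel([.462,-.136,.088],Ro.from_rotvec([3.0586,.7174,0])))
a=env.grab_frame('top');b=env.grab_frame('scene')
cv2.imwrite('pics/g.png',np.hstack([cv2.resize(a[220:360,260:400],None,fx=2.8,fy=2.8),cv2.resize(b[180:320,280:420],None,fx=2.8,fy=2.8)])[:,:,::-1])"
```

```text
time: 3.3
eef_pos: [0.4619, -0.1364, 0.0885]
eef_rot: [-3.059, -0.715, 0.0]
force: [-0.2, -0.5, -1.4]
width: 0.0856
gripper_force: 0.0
[ 0.0005 -0.0006  0.001  -0.0001  0.0001 -0.0004]
```

View pics/g.png

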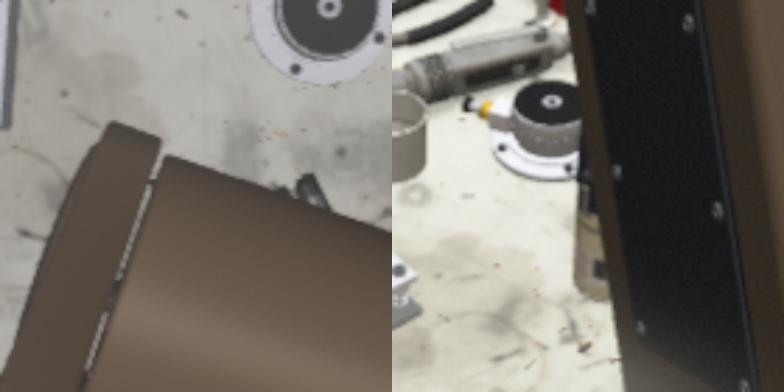

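The arm hides most of the can. Only its lower left edge shows in the scene tile, at about (590,250), and it is still upright. I'll close the gripper.

```bash
python3 -m inch '[[0,0,0,0,0,0],[0,0,0,0,0,0],[0,0,0,0,0,0],[0,0,0,0,0,0],[0,0,0,0,0,0],[0,0,0,0,0,0],[0,0,0,0,0,0],[0,0,0,0,0,0]]' -1 90
```

```text
time: 4.2
eef_pos: [0.4625, -0.1354, 0.0894]
eef_rot: [3.058, 0.717, 0.002]
force: [-3.6, 4.7, 21.2]
width: 0.0558
gripper_force: 90.5
```

```bash
python3 -m inch '[[0,0,-0.04,0,0,0],[0,0,-0.1,0,0,0],[0,0,-0.17,0,0,0],[0,0,-0.17,0,0,0],[0,0,-0.17,0,0,0]]'
python3 -c "
from h import *
print(rel([.6145,-.226,.173],Ro.from_rotvec([3.0586,.7174,0])))"
```

```text
time: 4.7
eef_pos: [0.4625, -0.1356, 0.1739]
eef_rot: [3.058, 0.717, 0.002]
force: [-0.9, -0.0, -2.1]
width: 0.0556
gripper_force: 96.9
[ 1.919e-01  2.972e-01  2.400e-03  4.000e-04 -4.000e-04  1.000e-04]
```

```bash
python3 -m inch '[[0.05,0.08,0,0,0,0],[0.1,0.16,0,0,0,0],[0.15,0.24,0,0,0,0],[0.192,0.297,0.002,0,0,0],[0.192,0.297,0.002,0,0,0],[0.192,0.297,0.002,0,0,0],[0.192,0.297,0.002,0,0,0]]'
python3 - <<'E'
from h import *
from m2 import circ,proj
s=env.get_obs();print(rel([.6145,-.226,.173]),s['eef_pos'])
x,y,z=s['eef_pos'];f=z-.0885
out=[]
for c in('top','scene'):
    im=env.grab_frame(c)[:,:,::-1].copy();u0=proj(c,np.array([[x,y,.08]]))[0].round().astype(int);h=45
    t=cv2.resize(im[u0[1]-h:u0[1]+h,u0[0]-h:u0[0]+h],None,fx=4.4,fy=4.4,interpolation=cv2.INTER_CUBIC)
    for zz,d,col in((f,.059,(0,0,255)),(f+.06,.059,(0,255,0)),(.05,.073,(255,0,0))):
        cx,cy=(.6145,-.226) if col[0] else (x,y)
        cv2.polylines(t,[((circ(c,cx,cy,zz,d)-(u0-h)+.5)*4.4).round().astype(int)],True,col,1)
    out.append(t)
    r=env.spot_point('refill_can',c)
    print(c,[(q['conf'],q['centre'],onz(c,q['centre'],f)) for q in r[:1]])
cv2.imwrite('pics/p.png',np.hstack(out))
E
```

```text
time: 5.4
eef_pos: [0.6127, -0.2252, 0.1709]
eef_rot: [-3.057, -0.717, 0.003]
force: [0.9, 0.1, -2.4]
width: 0.0556
gripper_force: 96.9
[ 0.0024  0.0031 -0.0041  0.      0.      0.    ] [ 0.6127 -0.2252  0.1709]
top [(0.48, [379.8, 220.9], array([ 0.6148, -0.2251,  0.0824]))]
scene [(0.78, [338.4, 203.6], array([ 0.6143, -0.2295,  0.0824]))]
```

View pics/p.png

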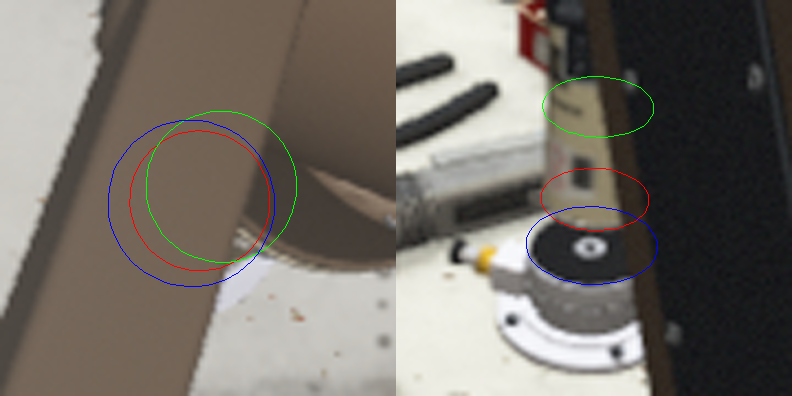

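```bash
python3 -m inch '[[0.002,0.003,0.03,0,0,0],[0.002,0.003,0.055,0,0,0],[0.002,0.003,0.065,0,0,0],[0.002,0.003,0.073,0,0,0],[0.002,0.003,0.081,0,0,0],[0.002,0.003,0.088,0,0,0],[0.002,0.003,0.088,0,0,0],[0.002,0.003,0.088,0,0,0]]'
```

```text
time: 6.4
eef_pos: [0.6154, -0.2263, 0.1285]
eef_rot: [-3.058, -0.717, 0.001]
force: [-5.1, 4.1, 12.7]
width: 0.0557
gripper_force: 98.7
```

```bash
python3 -m inch '[[0,0,0.004,0,0,0],[0,0,0.006,0,0,0],[0,0,0.006,0,0,0],[0,0,0.006,0,0,0],[0,0,0.006,0,0,0]]'
```

```text
time: 6.9
eef_pos: [0.6158, -0.2262, 0.1273]
eef_rot: [-3.058, -0.717, -0.001]
force: [-9.0, 9.3, 34.1]
width: 0.0558
gripper_force: 101.5
```

```bash
python3 -m inch '[[0,0,0,0,0,0],[0,0,0,0,0,0],[0,0,0,0,0,0],[0,0,-0.02,0,0,0],[0,0,-0.08,0,0,0],[0,0,-0.13,0,0,0],[0,0,-0.13,0,0,0],[0,0,-0.13,0,0,0]]'
python3 -c "
from h import *
print(rel([.590,.0465,.19],Ro.from_rotvec([3.0586,.7174,0])))"
```

```text
time: 7.7
eef_pos: [0.6157, -0.2268, 0.1902]
eef_rot: [3.058, 0.717, 0.0]
force: [-0.8, 0.1, -1.6]
width: 0.0558
gripper_force: 96.9
[ 1.970e-01 -5.124e-01  2.000e-04  1.000e-04 -1.000e-04  0.000e+00]
```

```bash
python3 -m inch '[[0.03,-0.075,0,0,0,0],[0.06,-0.16,0,0,0,0],[0.095,-0.25,0,0,0,0],[0.13,-0.34,0,0,0,0],[0.17,-0.44,0,0,0,0],[0.197,-0.512,0,0,0,0],[0.197,-0.512,0,0,0,0],[0.197,-0.512,0,0,0,0]]'
python3 -m inch '[[0,0,0,0,0,0],[0,0,0,0,0,0]]'
cat > v.py <<'E'
from h import *
from m2 import circ,proj
import sys
s=env.get_obs();print(rel([.590,.0465,.16],Ro.from_rotvec([3.0586,.7174,0])),s['eef_pos'])
x,y,z=s['eef_pos'];f=z-.0894
out=[]
for c in('top','scene'):
    im=env.grab_frame(c)[:,:,::-1].copy();u0=proj(c,np.array([[x,y,.09]]))[0].round().astype(int);h=45
    t=cv2.resize(im[u0[1]-h:u0[1]+h,u0[0]-h:u0[0]+h],None,fx=4.4,fy=4.4,interpolation=cv2.INTER_CUBIC)
    for zz,d,col in((f,.059,(0,0,255)),(f+.06,.059,(0,255,0)),(.066,.078,(255,0,0))):
        cx,cy=(.590,.0465) if col[0] else (x,y)
        cv2.polylines(t,[((circ(c,cx,cy,zz,d)-(u0-h)+.5)*4.4).round().astype(int)],True,col,1)
    out.append(t)
    r=env.spot_point('refill_can',c)
    print(c,[(q['conf'],q['centre'],onz(c,q['centre'],f)) for q in r[:1]])
cv2.imwrite('pics/%s.png'%sys.argv[1],np.hstack(out))
E
python3 v.py c1
```

```text
time: 8.5
eef_pos: [0.5892, 0.0473, 0.189]
eef_rot: [-3.057, -0.721, 0.003]
force: [-0.1, -0.0, -1.6]
width: 0.0554
gripper_force: 97.0
time: 8.7
eef_pos: [0.59, 0.0452, 0.1898]
eef_rot: [-3.059, -0.715, 0.001]
force: [-0.2, -0.5, -1.7]
width: 0.0557
gripper_force: 97.0
[ 0.0012 -0.0024  0.0595 -0.0001  0.0002 -0.0004] [0.59   0.0452 0.1898]
top [(0.82, [233.9, 235.1], array([0.591 , 0.0408, 0.1004]))]
scene [(0.86, [260.1, 254.3], array([0.5809, 0.0406, 0.1004]))]
```

View pics/c1.png

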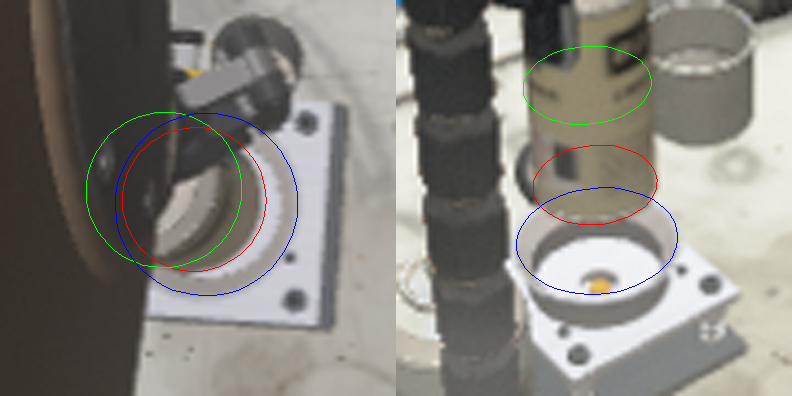

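Run:
```python
from h import *
from m2 import proj
u0=proj('top',np.array([[.5955,.0435,.06]]))[0].round()
print('bolts',onz('top',u0-33+(np.array([132.75,147.25])/4-.5),.048))
P={}
for c,b in(('top',(226,229,248,250)),('scene',(246,262,268,282))):
    im=cv2.imread(f'pics/{c}0.png');x0,y0,x1,y1=b
    t=im[y0:y1,x0:x1].astype(float);w=np.clip(t[:,:,2]-t[:,:,0]-40,0,None);yy,xx=np.mgrid[y0:y1,x0:x1]
    P[c]=((w*xx).sum()/w.sum(),(w*yy).sum()/w.sum());print(c,P[c],onz(c,P[c],.042))
print(tri(('scene',P['scene']),('top',P['top'])))
```

```text
bolts [0.5901 0.0472 0.048 ]
top (np.float64(236.9738251041047), np.float64(237.7763236168947)) [0.5896 0.0458 0.042 ]
scene (np.float64(256.76428571428573), np.float64(276.8316326530612)) [0.5836 0.052  0.042 ]
(array([0.5901, 0.0471, 0.0346]), [8.84172111186675e-05, 8.841721111872324e-05])
```

```bash
python3 -m inch '[[0.0005,-0.002,0.03,0,0,0],[0.0005,-0.002,0.055,0,0,0],[0.0005,-0.002,0.07,0,0,0],[0.0005,-0.002,0.083,0,0,0],[0.0005,-0.002,0.093,0,0,0],[0.0005,-0.002,0.103,0,0,0],[0.0005,-0.002,0.112,0,0,0],[0.0005,-0.002,0.112,0,0,0]]'
```

```text
time: 9.7
eef_pos: [0.5896, 0.0473, 0.1338]
eef_rot: [-3.058, -0.717, 0.001]
force: [0.0, -0.8, -1.4]
width: 0.0558
gripper_force: 97.0
```

```bash
python3 -m inch '[[0,0,0.006,0,0,0],[0,0,0.012,0,0,0],[0,0,0.018,0,0,0],[0,0,0.024,0,0,0],[0,0,0.030,0,0,0],[0,0,0.034,0,0,0],[0,0,0.034,0,0,0],[0,0,0.034,0,0,0]]'
```

```text
time: 10.5
eef_pos: [0.5906, 0.0476, 0.1184]
eef_rot: [3.058, 0.717, 0.003]
force: [-3.0, 3.4, 15.5]
width: 0.0556
gripper_force: 99.0
```

```bash
python3 -m inch '[[0,0,0.003,0,0,0],[0,0,0.005,0,0,0],[0,0,0.005,0,0,0],[0,0,0.005,0,0,0],[0,0,0.005,0,0,0]]'; python3 v.py c2
```

```text
time: 11.0
eef_pos: [0.5911, 0.0478, 0.1173]
eef_rot: [3.058, 0.717, 0.005]
force: [-8.2, 4.3, 36.5]
width: 0.0558
gripper_force: 101.4
[-0.0029  0.0015 -0.0854  0.0003 -0.001   0.    ] [0.5911 0.0478 0.1173]
top [(0.51, [238.2, 237.3], array([0.5913, 0.0459, 0.0279]))]
scene [(0.68, [257.6, 281.8], array([0.5825, 0.0516, 0.0279]))]
```

View pics/c2.png

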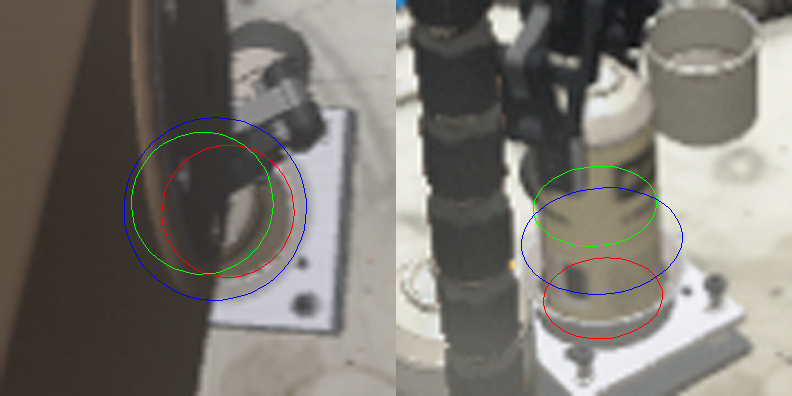

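The can is seated in the ring at about (600,320) and upright. The bolt heads at (580,355) and (713,285) stand proud of the plate. With 36 N at the expected height, the cradle is on its stop. I'll let it settle, then hand in.

```bash
python3 -m inch '[[0,0,0,0,0,0],[0,0,0,0,0,0],[0,0,0,0,0,0],[0,0,0,0,0,0],[0,0,0,0,0,0]]' && python3 -c "
from station import env
print(env.hand_in())"
```

```text
time: 11.7
eef_pos: [0.5911, 0.0478, 0.1173]
eef_rot: [3.058, 0.717, 0.005]
force: [-7.7, 5.1, 36.5]
width: 0.0557
gripper_force: 101.4
the job is handed in; nothing more can be done
None
```

The can was pressed fully down on the pump plate and lifted off. It is now gripped and held upright in the charging cradle, pressed to its stop at about 36 N. The job was handed in at 11.7 s; hand-in returned no verdict.

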